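# Charge the transport box with desiccant

## Robot

A 6-joint arm with a two-finger parallel gripper is mounted at the origin on the work surface. World frame = base frame: x ahead of the robot, y to its left, z up, the work surface at z = 0. Lengths are in m, angles in rad, forces in N, time in s.
With the tool pointing down it reaches from about 0.25 to 0.775 m from the base axis. Payload 4 kg.
Tool frame: the origin (TCP) lies midway between the tips of the shut fingers; the grasp point (between the pads) lies 19 mm behind it; z points along the fingers, y is the line along which they close (so a half turn about z gives the same grasp; the last joint's range is limited). The gripper opens to 85 mm and grips with 20 to 120 N. Pads are 22 mm wide; open, the fingers measure 114 mm over their backs; the gripper's body (76 mm by 85 mm) begins 54 mm behind the grasp point. The pads swing forward as they close: fully open they stand 13 mm farther back than shut.
Start: joints at [-1.392, 0.087, 1.371, -0, 1.684, -0.103], TCP at [0.153, -0.528, 0.21] pointing down, gripper open.
Joint ranges: [-3.1, 3.1], [-0.76, 2.03], [0.27, 2.55], [-1.08, 4.22], [0.17, 2.65], [-2.57, 2.57]. Speed limits (rad/s): [2.79, 2.79, 3.14, 3.14, 3.14, 3.14].

## Interface

Orientations are given as a unit quaternion [x, y, z, w].
In Python, from workcell import bot, cams, ticket gives the robot as it stands.
- The arm moves only by the shell command python3 -m handwheel 'ROWS'. ROWS is JSON, a list of rows, each a list of 7 numbers: the closure in counts, from 0 (fully open) to 255 (shut), then the shift along the tool's x, y, z in m, then the turn, a rotation vector about the tool's x, y, z in rad. A call has 1 to 12 rows; each row shifts and turns the commanded pose from where the row before left it, along the tool's axes as they then stand; what a row does not reach is not made up. A row lasts 1/12 s, in which the tool goes at most 41.7 mm and 7.16 degrees, less where a joint would pass 70% of its speed; a pose out of reach is approached as far as the arm can. A call with a gripper value outside its range is refused whole. The fingers move at their own pace and stop on an object; the grip force is fixed at half the most. Time passes only in rows, so rows that do not move let the fingers close. It gives the time, the measured TCP pose, the force, the opening and the grip force at its end, in the units of the state.
- bot.read_state(): the state, without advancing time (a new reading comes with each control period).
- cams.read_camera(name): name is "scene" or "top" or "wrist"; returns the picture (420x560x3 uint8, red, green, blue); there is no depth.
- cams.camera_info(name): a dict with "fx", "fy", "cx", "cy" (pixels), "k1" (the pictures are not rectified: a ray, as slopes to the right and down, at radius r is drawn at 1 + k1 r^2 times it, then the intrinsics apply), "R" (3x3) and "t" (3): a world point X has camera coordinates R X + t. Camera axes: x right, y down, z forward; pixel columns grow to the right and rows downward; lengths in m; the calibration is good to about 2 mm. A picture is of the moment at which its call begins: read the wrist's pose just before it. camera_info takes no time and is no camera call; for the wrist camera it gives the pose at the moment of the call.
- ticket.finish_job(): hands the job in; it is judged then, once.
Trained networks look in the newest picture that a camera, given by its name, has taken for a name from the list of things; names that differ only in an ending like _2 or _b are one class to them, and where a whole thing is asked for, a point or a joint stands for the part that bears it (a point fixed in the world has none). Each returns a list of dicts, best first, with "conf" (0 to 1); they miss things now and then, are a little off and sometimes report something else, mostly with a low value. They report only what shows in the picture. A call takes as long as a camera call. They do not tell look-alikes from the thing itself.
- cams.outline_of(camera, target): "region" (420x560 bool, what is visible of it) and "position" ([row, column] as shares, 0 to 1, of the picture: columns of its width, rows of its height, amid what is visible of it).
- cams.tip_of(camera, target): "position" ([row, column] as shares, 0 to 1, of the picture: columns of its width, rows of its height: a listed point, or the origin of a listed thing).
The state is a dict: "time_s": time; "joint_positions": joint angles; "dq": joint speeds; "tau": joint torques, N m; "tool_pos": TCP position; "ee_rot": TCP orientation; "wrist_force": force on the tool from outside, world axes, zero at the start; "wrist_torque": the same for the moment, N m; "grip_width": finger opening in m; "finger_force": force on a finger pad.
Only numpy, scipy, OpenCV 4.12 (cv2) and the standard library are available. Lean on these libraries where they do the work, as an engineer would, in place of code of your own. Each camera call takes 0.05 s, during which the arm holds its last target. There are 200 camera calls.

## Task

Tip the beaker of desiccant canisters out into the empty well of the insulated transport box, so that all eight end up in the well, and stand the empty beaker back upright on the bench. Then swing the box's lid fully shut without slamming it. Leave the cartons, the tape and the cutter where they are.

Things in the scene. Friction and masses are not known exactly. Their poses are not given: they have to be found in the camera images.
- cup: Open round beaker of plain steel, standing upright, 100 mm tall, outer diameter 58 mm at the foot widening evenly to 68 mm at the rim, wall 3 mm, bottom 4 mm, about 0.11 to 0.20 kg, no handle or spout; the eight canisters (0.1 kg in all) lie in it up to about 75 mm above the bench. Origin: centre of its underside; z points up through the mouth.
- cup_rim (a point): Centre of the beaker's mouth, 100 mm above its underside.
- carrier: Insulated box of grey foam, fixed to the bench, outside 170 mm along its x, 210 mm along y, 115 mm high without lid; walls and floor 20 mm. A 10 mm divider, its top 10 mm below the rim, makes two compartments, each 130 mm along x: the empty well at the -y side (104 mm along y), the product bay with two white cartons at the +y side. Origin: centre of the underside; z up, +y towards the lid's hinge.
- well (a point): Centre of the floor of the empty well, 20 mm above the bench and 95 mm below the box's rim; axes as the box's. The well reaches 65 mm to either side along x and 52 mm along y.
- carrier_lid (a joint): Opening angle of the lid in rad: 0 flat on the rim (stop), 1.57 upright, 1.9 at most; starts at 1.5 to 1.8 and then reaches 340 mm above the bench: keep the arm clear of it. Grey foam panel 170 x 210 mm, 22 mm thick, 0.2 kg, hinged along the box's +y top edge. The hinge is stiff (0.3 N m): it stays at any angle; push its outer face over and down, 2 to 3 N near its free edge. No latch.
- hinge (a point): Middle of the hinge line of the lid, on the box's +y top edge, 115 mm above the bench; the hinge line runs along the box's x. When shut the lid reaches 210 mm from here towards the box's -y, its top 22 mm above the hinge line.
- lid_edge (a point): Point on the lid's outer face (its top when shut), 205 mm from the hinge line, mid-width, beside the 60 mm wide finger lip that juts 14 mm beyond the free edge. Its z axis is the outward normal of that face.
- stowed0: White carton 60 x 50 x 78 mm stowed upright in the product bay, at the box's -x end. Origin: centre of its underside.
- stowed1: White carton 60 x 50 x 78 mm stowed upright in the product bay, at the box's +x end. Origin: centre of its underside.
- carton: Bystander: white carton 130 x 60 x 55 mm lying on the bench. Origin: centre of its underside, x along its length.
- tape: Bystander: roll of brown tape lying flat, 100 mm across, 48 mm high. Origin: centre of its underside.
- cutter: Bystander: box cutter lying on the bench, about 160 mm long, 24 mm wide, 17 mm high. Origin: near its middle, on its underside; x along its length.
- can0: Desiccant canister: white plastic cylinder 20 mm across and 24 mm long, 12 g, slippery (friction about 0.2); starts in the beaker. Origin: its centre, z along its axis.
- can1: Desiccant canister: white plastic cylinder 20 mm across and 24 mm long, 12 g, slippery (friction about 0.2); starts in the beaker. Origin: its centre, z along its axis.
- can2: Desiccant canister: white plastic cylinder 20 mm across and 24 mm long, 12 g, slippery (friction about 0.2); starts in the beaker. Origin: its centre, z along its axis.
- can3: Desiccant canister: white plastic cylinder 20 mm across and 24 mm long, 12 g, slippery (friction about 0.2); starts in the beaker. Origin: its centre, z along its axis.
- can4: Desiccant canister: white plastic cylinder 20 mm across and 24 mm long, 12 g, slippery (friction about 0.2); starts in the beaker. Origin: its centre, z along its axis.
- can5: Desiccant canister: white plastic cylinder 20 mm across and 24 mm long, 12 g, slippery (friction about 0.2); starts in the beaker. Origin: its centre, z along its axis.
- can6: Desiccant canister: white plastic cylinder 20 mm across and 24 mm long, 12 g, slippery (friction about 0.2); starts in the beaker. Origin: its centre, z along its axis.
- can7: Desiccant canister: white plastic cylinder 20 mm across and 24 mm long, 12 g, slippery (friction about 0.2); starts in the beaker. Origin: its centre, z along its axis.
Not all that is in view belongs to the job. Leave any purple look-alike of the cup alone.

How it is judged:
On the way, in this order (a step that is already met when the one before it is completed fails the run):
1. the beaker is tipped over the box (angle between cup's own z axis and vertical above 1 rad and horizontal distance between cup_rim and well below 0.16 m and height (world z) of cup_rim above 0.09 m).
2. all eight canisters are in the well (x of can0 in the frame of well between -0.065 and 0.065 m and y of can0 in the frame of well between -0.052 and 0.052 m and z of can0 in the frame of well between 0 and 0.095 m and x of can1 in the frame of well between -0.065 and 0.065 m and y of can1 in the frame of well between -0.052 and 0.052 m and z of can1 in the frame of well between 0 and 0.095 m and x of can2 in the frame of well between -0.065 and 0.065 m and y of can2 in the frame of well between -0.052 and 0.052 m and z of can2 in the frame of well between 0 and 0.095 m and x of can3 in the frame of well between -0.065 and 0.065 m and y of can3 in the frame of well between -0.052 and 0.052 m and z of can3 in the frame of well between 0 and 0.095 m and x of can4 in the frame of well between -0.065 and 0.065 m and y of can4 in the frame of well between -0.052 and 0.052 m and z of can4 in the frame of well between 0 and 0.095 m and x of can5 in the frame of well between -0.065 and 0.065 m and y of can5 in the frame of well between -0.052 and 0.052 m and z of can5 in the frame of well between 0 and 0.095 m and x of can6 in the frame of well between -0.065 and 0.065 m and y of can6 in the frame of well between -0.052 and 0.052 m and z of can6 in the frame of well between 0 and 0.095 m and x of can7 in the frame of well between -0.065 and 0.065 m and y of can7 in the frame of well between -0.052 and 0.052 m and z of can7 in the frame of well between 0 and 0.095 m), for 0.2 s.
3. the lid is shut over them (value of joint carrier_lid below 0.04 rad), for 0.2 s.
At the end, for the whole second after the job is handed in: All eight canisters lie in the well, below the box's rim (centres within the well's inside); the beaker stands upright (within 0.1 rad) with its foot on the bench (within 6 mm); the lid is shut (below 0.04 rad, 8 mm at its edge); beaker and canisters are at rest (all of step 2 and angle between cup's own z axis and vertical below 0.1 rad and height (world z) of cup between -0.006 and 0.006 m and value of joint carrier_lid below 0.04 rad and linear speed of each of cup, can0, can1, can2, can3, can4, can5, can6, can7 below 0.02 m/s); the robot touches nothing.
It fails at once if the lid is slammed (closing faster than 3 rad/s) (velocity of joint carrier_lid below -3 rad/s).
It fails at once if the carton on the bench is shifted by more than 30 mm (distance of carton from where it was at the start of the episode above 0.03 m).
It fails at once if the roll of tape is shifted by more than 30 mm (distance of tape from where it was at the start of the episode above 0.03 m).
It fails at once if the box cutter is shifted by more than 30 mm (distance of cutter from where it was at the start of the episode above 0.03 m).
It fails at once if a carton stowed in the bay is shifted by more than 20 mm (distance of any of stowed0, stowed1 from where it was at the start of the episode above 0.02 m).
It also fails if it takes over 70 s, if anything falls off the work surface, if the arm or the gripper's body presses on something with over 40 N, if the wrist force passes 120 N, or if a joint passes its speed limit or range.

## Working session

There is one attempt and no reset: what is moved stays moved. The work goes in short steps, Python scripts to look and compute and a shell command to move; the robot and the scene stay as the last step left them, time stands still between calls to the robot, and variables do not carry over. Pictures are saved under pics/ and viewed, at most 11 in all, crops included, and the job is handed in when it is done.

```bash
mkdir -p pics; cat > h.py <<'E'
import numpy as np, cv2
from scipy.spatial.transform import Rotation as Ro
from workcell import bot, cams, ticket
def ray(cam,px,info=None):
    i=info or cams.camera_info(cam); R=np.array(i["R"]);t=np.array(i["t"])
    d=np.array([(px[0]-i["cx"])/i["fx"],(px[1]-i["cy"])/i["fy"]]); u=d.copy()
    for _ in range(20): u=d/(1+i["k1"]*(u@u))
    return -R.T@t, R.T@np.array([u[0],u[1],1.])
def at_z(cam,px,z,info=None):
    o,d=ray(cam,px,info); return o+d*(z-o[2])/d[2]
def proj(cam,X,info=None):
    i=info or cams.camera_info(cam); c=np.array(i["R"])@np.array(X)+np.array(i["t"]); u=c[:2]/c[2]; u=u*(1+i["k1"]*(u@u))
    return u*[i["fx"],i["fy"]]+[i["cx"],i["cy"]]
def tri(c1,p1,c2,p2):
    o1,d1=ray(c1,p1);o2,d2=ray(c2,p2)
    s=np.linalg.lstsq(np.c_[d1,-d2],o2-o1,rcond=None)[0]
    a=o1+d1*s[0];b=o2+d2*s[1]; return (a+b)/2,np.linalg.norm(a-b)
def px(p): return np.array([p[1]*560,p[0]*420])
def snap(cam,name):
    im=cams.read_camera(cam); cv2.imwrite(f"pics/{name}.png",cv2.cvtColor(im,cv2.COLOR_RGB2BGR)); return im
E
python3 - <<'E'
from h import *
a=snap("scene","s0");b=snap("top","t0")
cv2.imwrite("pics/both.png",cv2.resize(cv2.cvtColor(np.vstack([a,b]),cv2.COLOR_RGB2BGR),None,fx=.71,fy=.71))
for c in("scene","top"):
    print(c,np.round(-np.array(cams.camera_info(c)["R"]).T@cams.camera_info(c)["t"],2))
    for n in("cup","cup_rim","carrier","well","hinge","lid_edge","stowed0","stowed1","carton","tape","cutter"):
        print(c,n,[(round(r["conf"],2),px(r["position"]).round().tolist()) for r in cams.tip_of(c,n)[:3]])
print(bot.read_state())
E
```

```text
scene [1.06 0.5  0.8 ]
scene cup [(0.88, [252.0, 218.0]), (0.59, [221.0, 198.0]), (0.38, [358.0, 295.0])]
scene cup_rim [(0.71, [213.0, 170.0]), (0.65, [246.0, 190.0])]
scene carrier [(0.94, [315.0, 303.0])]
scene well [(0.69, [306.0, 285.0]), (0.32, [180.0, 211.0])]
scene hinge [(0.81, [356.0, 295.0])]
scene lid_edge [(0.59, [396.0, 242.0])]
scene stowed0 [(0.68, [355.0, 294.0])]
scene stowed1 [(0.68, [355.0, 294.0])]
scene carton [(0.83, [176.0, 212.0])]
scene tape [(0.71, [193.0, 251.0])]
scene cutter [(0.96, [314.0, 208.0])]
top [ 0.46 -0.07  0.91]
top cup [(0.95, [388.0, 210.0]), (0.66, [326.0, 207.0])]
top cup_rim [(0.94, [398.0, 207.0]), (0.78, [332.0, 207.0]), (0.3, [166.0, 196.0])]
top carrier [(0.81, [190.0, 183.0])]
top well [(0.84, [205.0, 179.0])]
top hinge [(0.69, [127.0, 176.0])]
top lid_edge [(0.42, [328.0, 211.0])]
top stowed0 [(0.98, [163.0, 196.0]), (0.88, [164.0, 167.0])]
top stowed1 [(0.98, [163.0, 196.0]), (0.88, [164.0, 167.0])]
top carton [(0.89, [398.0, 160.0])]
top tape [(0.88, [327.0, 134.0])]
top cutter [(0.59, [285.0, 285.0])]
{'time_s': 1.2, 'joint_positions': array([-1.39211349e+00,  8.71646836e-02,  1.37071083e+00,  5.45451958e-06,
        1.68358555e+00, -1.03091416e-01]), 'dq': array([ 0.00170674,  0.00060895, -0.00193413,  0.00043533, -0.00056531,
       -0.00021638]), 'tau': array([-5.45876028e-04, -3.51734018e+01, -3.13462365e+01, -2.61937885e-04,
        4.39346049e-04, -1.44018139e-05]), 'tool_pos': array([ 0.15293816, -0.5283263 ,  0.2095547 ]), 'ee_rot': array([9.90091769e-01, 1.40421811e-01, 5.19420496e-06, 6.56470090e-05]), 'wrist_force': array([-0.56847534,  0.08184504, -0.04591802]), 'wrist_torque': array([-0.01240047, -0.00808831, -0.00419157]), 'finger_force': 0.0, 'grip_width': 0.08567145384292087}
```

View pics/both.png

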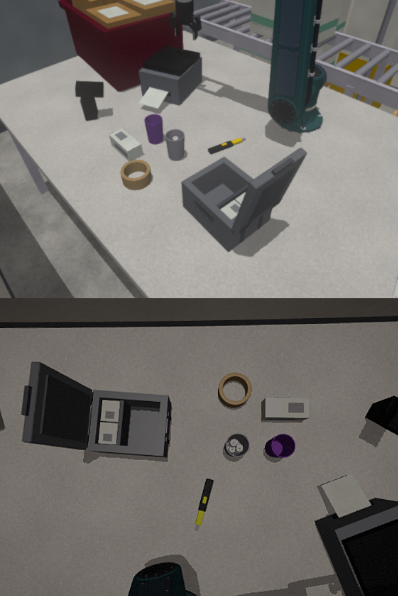

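Candidates for the cup: purple beaker at scene (217,180) / top (396,209), and a grey steel one holding white canisters at scene (248,204) / top (332,209). The grey one fits (plain steel, filled). I'll confirm it in a crop and measure.

```bash
python3 - <<'E'
from h import *
b=cv2.imread("pics/t0.png"); a=cv2.imread("pics/s0.png")
cv2.imwrite("pics/crop.png",np.hstack([cv2.resize(b[110:330,20:300],(760,597))[:, :],])) 
c=cv2.resize(b[110:300,20:420],(800,380)); d=cv2.resize(a[150:350,190:470],(308,220)); e=cv2.resize(b[180:240,300:430],(476,220))
cv2.imwrite("pics/crop.png",np.vstack([c,np.hstack([d,e,np.zeros((220,16,3),np.uint8)])]))
i="top"
print("cup rim",at_z(i,(332,207),.1),tri("scene",(246,190),"top",(332,207)))
print("cup foot",at_z("scene",(252,218),0),at_z("top",(326,207),0))
print("purple",at_z(i,(398,207),.1))
print("well",at_z(i,(205,179),.02),tri("scene",(306,285),"top",(205,179)))
print("hinge",at_z(i,(127,176),.115),tri("scene",(356,295),"top",(127,176)))
for s in [(163,196),(164,167)]: print("stow",at_z(i,s,.02))
print("carton",at_z(i,(398,160),0),"tape",at_z(i,(327,134),0),"cut",at_z(i,(285,285),0), at_z("scene",(314,208),0))
for c in ("top","scene"):
  for r in cams.outline_of(c,"cup")[:2]:
    m=r["region"]; ys,xs=np.nonzero(m); print(c,r["conf"],xs.min(),xs.max(),ys.min(),ys.max())
r=cams.outline_of("top","carrier")[0]["region"].astype(np.uint8); print(cv2.boundingRect(r))
E
```

```text
cup rim [ 0.52479192 -0.1798958   0.1       ] (array([ 0.52583476, -0.18099142,  0.09954818]), np.float64(0.002853173238262288))
cup foot [ 5.16162519e-01 -1.79147092e-01 -1.11022302e-16] [ 0.53266953 -0.18044834  0.        ]
purple [ 0.522876   -0.31036304  0.1       ]
well [0.5966694  0.08607966 0.02      ] (array([0.59466493, 0.08685981, 0.02418676]), np.float64(0.004065587986804841))
hinge [0.59041727 0.22222973 0.115     ] (array([0.59329796, 0.22092561, 0.11104157]), np.float64(0.006987213879599007))
stow [0.56047967 0.1778332  0.02      ]
stow [0.62453574 0.17601972 0.02      ]
carton [ 0.63610533 -0.34427846  0.        ] tape [ 0.69814872 -0.18662771  0.        ] cut [ 0.36206366 -0.08613973  0.        ] [ 0.37048847 -0.09059916  0.        ]
top 0.77 316 351 190 223
top 0.56 373 415 191 224
scene 0.71 233 260 182 226
scene 0.68 204 229 161 202
(30, 89, 212, 136)
```

View pics/crop.png

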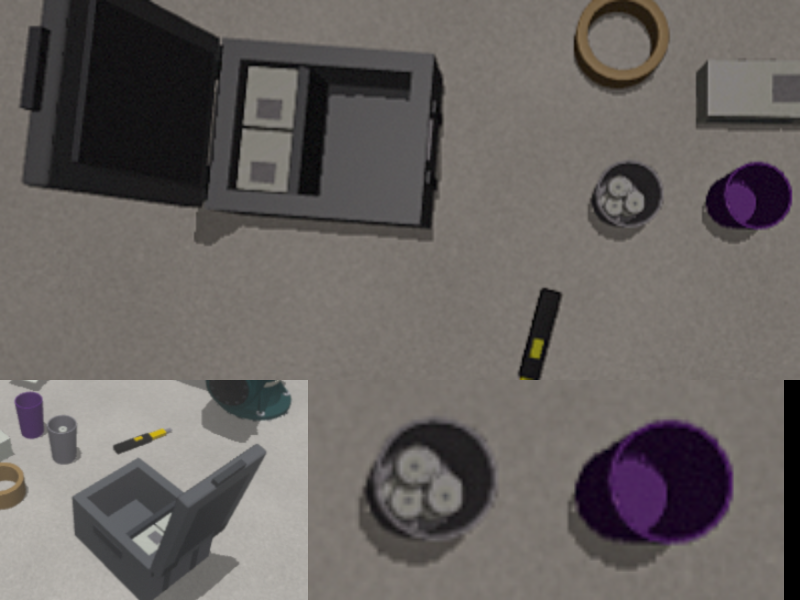

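The crop confirms it: the grey beaker with white canisters is at top px (332,207), and the purple one beside it is empty. First I move towards the beaker, also to learn the wrist's kinematics.

```bash
L(){ python3 - <<'E'
from h import *
s=bot.read_state(); open("log.txt","a").write(repr([list(map(float,s["joint_positions"])),list(map(float,s["tool_pos"])),list(map(float,s["ee_rot"]))])+"\n"); print(np.round(s["joint_positions"],3),np.round(s["tool_pos"],3),np.round(Ro.from_quat(s["ee_rot"]).as_matrix(),2).tolist(),s["time_s"])
E
}; L
python3 -m handwheel '[[0,0.032,-0.020,-0.004,0,0,0],[0,0.032,-0.020,-0.004,0,0,0],[0,0.032,-0.020,-0.004,0,0,0],[0,0.032,-0.020,-0.004,0,0,0],[0,0.032,-0.020,-0.004,0,0,0],[0,0.032,-0.020,-0.004,0,0,0],[0,0.032,-0.020,-0.004,0,0,0]]'; L
python3 -m handwheel '[[0,0.032,-0.020,-0.004,0,0.12,0],[0,0.032,-0.020,-0.004,0,0.12,0],[0,0.01,0,-0.02,0,0.12,0],[0,0.01,0,-0.02,0,0.12,0]]'; L
python3 -m handwheel '[[0,0.0,0,-0.004,-0.12,0,0],[0,0,0,-0.004,-0.12,0,0],[0,0,0,-0.01,-0.12,0,0],[0,0,0,-0.01,-0.12,0,0]]'; L
```

```text
[-1.392  0.087  1.371 -0.     1.684 -0.103] [ 0.153 -0.528  0.21 ] [[0.96, 0.28, -0.0], [0.28, -0.96, -0.0], [-0.0, 0.0, -1.0]] 1.35
time_s: 1.93
tool_pos: [0.33, -0.3301, 0.238]
ee_rot: [0.99, 0.14, 0.0, 0.0]
wrist_force: [0.1, 0.1, -0.5]
grip_width: 0.0852
finger_force: 0.0
[-0.907 -0.104  1.505  0.     1.74   0.382] [ 0.33  -0.33   0.238] [[0.96, 0.28, 0.0], [0.28, -0.96, -0.0], [0.0, 0.0, -1.0]] 1.9333
time_s: 2.27
tool_pos: [0.3875, -0.2709, 0.2947]
ee_rot: [0.961, 0.139, 0.238, -0.034]
wrist_force: [-0.9, 0.5, 0.8]
grip_width: 0.0859
finger_force: 0.0
[-1.082 -0.273  1.614  0.478  1.681  0.283] [ 0.388 -0.271  0.295] [[0.85, 0.28, 0.45], [0.25, -0.96, 0.13], [0.47, 0.0, -0.88]] 2.2667
time_s: 2.6
tool_pos: [0.371, -0.272, 0.3188]
ee_rot: [0.941, 0.074, 0.262, 0.2]
wrist_force: [1.3, 0.9, -0.2]
grip_width: 0.0856
finger_force: 0.0
[-0.918 -0.633  1.856  0.221  1.284  0.502] [ 0.371 -0.272  0.319] [[0.85, 0.04, 0.52], [0.24, -0.91, -0.34], [0.46, 0.41, -0.78]] 2.6
```

```bash
cat > kin.py <<'E'
import numpy as np
from scipy.optimize import least_squares
from scipy.spatial.transform import Rotation as Ro
lo=np.array([-3.1,-.76,.27,-1.08,.17,-2.57]);hi=np.array([3.1,2.03,2.55,4.22,2.65,2.57])
RY=lambda a:Ro.from_euler('y',a); RZ=lambda a:Ro.from_euler('z',a)
def fk(q,p):
    r0,z0,e,L1,L2,a3,d=p
    R1=RZ(q[0]);R2=R1*RY(q[1]);R3=R2*RY(q[2]);R4=R3*RZ(S*q[3]);R5=R4*RY(q[4]);R6=R5*RZ(q[5])*RZ(np.pi/2*K)
    return np.array([0,0,z0])+R1.apply([r0,e,0])+R2.apply([0,0,L1])+R3.apply([a3,0,L2])+R5.apply([0,0,d]),R6
S=1;K=-1
data=[eval(l) for l in open("log.txt")]
def ferr(p): return np.concatenate([fk(q,p)[0]-np.array(t) for q,t,_ in data])
P0=np.array([0,.3,.05,.45,.45,0,.25])
P=least_squares(lambda p:np.r_[ferr(p),1e-3*(p-P0)],P0).x
def ik(pos,R,seeds=80,rng=np.random.default_rng(0)):
    best=[]
    for i in range(seeds):
        q0=rng.uniform(lo,hi)
        def f(q):
            t,r=fk(q,P); return np.r_[(t-pos)*5,(R.inv()*r).as_rotvec()]
        s=least_squares(f,q0,bounds=(lo,hi),max_nfev=60)
        if s.cost<1e-5 and not any(np.allclose(s.x,b,atol=.05) for b in best): best.append(s.x)
    return best
def tool(zdir,xdir):
    z=np.array(zdir,float);z/=np.linalg.norm(z);x=np.array(xdir,float);x-=z*(x@z);x/=np.linalg.norm(x)
    return Ro.from_matrix(np.c_[x,np.cross(z,x),z])
E
python3 - <<'E'
from kin import *
print(P.round(3),np.abs(ferr(P)).max())
for q,t,o in data: print((fk(q,P)[1].inv()*Ro.from_quat(o)).as_rotvec().round(3))
import numpy as np
for name,c in (("cup",np.array([.525,-.18,.06])),("pour",np.array([.58,.07,.19]))):
  for az in (-20,0,20,40,60,80):
    for el in (0,15,30):
      a,e=np.radians([az,el]); z=np.array([np.cos(a)*np.cos(e),np.sin(a)*np.cos(e),-np.sin(e)])
      for up in ([1] if name=="cup" else [1]):
        s=ik(c+.019*z,tool(z,[0,0,1]),12)
        print(name,az,el,[b.round(2).tolist() for b in s])
E
```

```text
[0.    0.153 0.057 0.449 0.5   0.101 0.347] 5.522037460903295e-07
[ 0.    -0.    -3.142]
[-0.    -0.     3.142]
[-0.    -0.     3.142]
[-0.    -0.     3.142]
cup -20 0 [[-0.55, 0.39, 2.45, 2.93, 1.28, 1.63]]
cup -20 15 [[-0.54, 0.01, 2.47, 2.83, 0.67, 1.76]]
cup -20 30 [[-0.52, -0.19, 2.38, 2.07, 0.17, 2.55]]
cup 0 0 [[-0.95, 0.41, 2.37, 2.16, 1.37, 1.87]]
cup 0 15 [[-0.92, 0.09, 2.39, 1.94, 0.97, 2.21]]
cup 0 30 []
cup 20 0 [[-1.09, 0.49, 2.16, 1.69, 1.51, 2.06]]
cup 20 15 [[-1.06, 0.25, 2.18, 1.52, 1.27, 2.32]]
cup 20 30 []
cup 40 0 [[-1.08, 0.61, 1.89, 1.41, 1.69, 2.2]]
cup 40 15 [[-1.05, 0.42, 1.92, 1.26, 1.52, 2.36]]
cup 40 30 [[-0.99, 0.26, 1.91, 1.07, 1.37, 2.57]]
cup 60 0 [[-1.01, 0.74, 1.62, 1.22, 1.9, 2.3]]
cup 60 15 [[-0.99, 0.58, 1.65, 1.07, 1.76, 2.38]]
cup 60 30 [[-0.94, 0.43, 1.66, 0.92, 1.62, 2.49]]
cup 80 0 [[-0.9, 0.88, 1.34, 1.08, 2.13, 2.35]]
cup 80 15 [[-0.89, 0.73, 1.38, 0.93, 2.0, 2.36]]
cup 80 30 [[-0.85, 0.59, 1.42, 0.78, 1.86, 2.4]]
pour -20 0 [[0.42, 0.05, 2.26, 4.1, 1.01, 0.92]]
pour -20 15 []
pour -20 30 [[0.33, -0.23, 2.08, -1.08, 0.67, -0.22]]
pour 0 0 [[0.05, -0.11, 2.41, 3.22, 0.73, 1.51]]
pour 0 15 [[0.05, -0.32, 2.33, 3.41, 0.18, 1.32]]
pour 0 30 [[0.05, -0.37, 2.18, -0.14, 0.28, -1.41]]
pour 20 0 [[-0.36, -0.07, 2.38, 2.23, 0.97, 2.19]]
pour 20 15 []
pour 20 30 []
pour 40 0 [[-0.56, 0.11, 2.19, 1.78, 1.34, 2.39]]
pour 40 15 []
pour 40 30 []
pour 60 0 [[-0.6, 0.31, 1.94, 1.53, 1.63, 2.47]]
pour 60 15 []
pour 60 30 []
pour 80 0 [[-0.55, 0.5, 1.65, 1.36, 1.88, 2.53]]
pour 80 15 []
pour 80 30 []
```

```bash
sed -i 's/^S=1;K=-1/S=1;K=1/' kin.py; cat >> kin.py <<'E'
from scipy.linalg import logm,expm
def M(p,R): m=np.eye(4);m[:3,:3]=R.as_matrix();m[:3,3]=p;return m
def near(pos,R,q0):
    f=lambda q:np.r_[(fk(q,P)[0]-pos)*5,(R.inv()*fk(q,P)[1]).as_rotvec()]
    s=least_squares(f,np.clip(q0,lo+1e-3,hi-1e-3),bounds=(lo,hi),max_nfev=60);return s.x,s.cost
def plan(p0,R0,q0,p1,R1,n):
    X=logm(np.linalg.inv(M(p0,R0))@M(p1,R1)).real/n; E=expm(X); T=M(p0,R0);q=np.array(q0)
    t=E[:3,3]; w=Ro.from_matrix(E[:3,:3]).as_rotvec(); mx=0;bad=0
    for i in range(n):
        T=T@E; qn,c=near(T[:3,3],Ro.from_matrix(T[:3,:3]),q); mx=max(mx,np.abs(qn-q).max()*12);bad=max(bad,c); q=qn
    print(n,"row",t.round(5).tolist(),w.round(4).tolist(),"|t|%.4f |w|%.3f qd %.2f err %.1e"%(np.linalg.norm(t),np.linalg.norm(w),mx,bad),q.round(2).tolist())
    return q
def hz(az,el):
    a,e=np.radians([az,el]); return np.array([np.cos(a)*np.cos(e),np.sin(a)*np.cos(e),-np.sin(e)])
E
python3 - <<'E'
from kin import *
from h import bot,at_z
s=bot.read_state();p,R,q=s["tool_pos"],Ro.from_quat(s["ee_rot"]),s["joint_positions"]
c=np.array([.525,-.18,.06]);z=hz(20,15);T=tool(z,[0,0,1])
pre=c-.105*z; up=pre+[0,0,.06]
q1=plan(p,R,q,up,T,12)
q1=plan(p,R,q,up,T,15)
q1=plan(up,T,q1,pre,T,2); q1=plan(pre,T,q1,c+.027*z,T,6)
# box corners
co=[at_z("top",u,.115) for u in((132,130),(237,137.5),(231,223),(125,213.5))]
print(np.round(co,3).tolist(), np.mean(co,0).round(3))
m=np.mean(co,0); hx=(co[0]+co[1]-co[2]-co[3])[:2]; hy=(co[0]+co[3]-co[1]-co[2])[:2]; print(np.arctan2(hx[1],hx[0]),np.arctan2(-hy[0],hy[1]),np.linalg.norm(hx)/2,np.linalg.norm(hy)/2)
E
```

```text
12 row [-0.00679, -0.00687, 0.01322] [0.0429, 0.0686, 0.0132] |t|0.0164 |w|0.082 qd 1.82 err 2.4e-21 [-1.4, -0.03, 2.2, 1.26, 1.56, -0.62]
15 row [-0.00551, -0.00544, 0.01056] [0.0343, 0.0549, 0.0105] |t|0.0131 |w|0.066 qd 1.47 err 5.0e-18 [-1.4, -0.03, 2.2, 1.26, 1.56, -0.62]
2 row [-0.02898, -0.0, 0.00776] [0.0, -0.0, -0.0] |t|0.0300 |w|0.000 qd 1.01 err 2.2e-30 [-1.4, 0.13, 2.22, 1.26, 1.51, -0.79]
6 row [0.0, -0.0, 0.022] [0.0, -0.0, -0.0] |t|0.0220 |w|0.000 qd 0.74 err 3.9e-19 [-1.04, 0.26, 2.17, 1.53, 1.25, -0.83]
[[0.682, 0.213, 0.115], [0.664, 0.006, 0.115], [0.495, 0.019, 0.115], [0.517, 0.225, 0.115]] [0.59  0.116 0.115]
-0.07373105303695233 -0.09502008488138369 0.16739725154205845 0.2073538350556808
```

```bash

python3 -m handwheel '[[0,-0.0068,-0.0069,0.0132,0.043,0.0686,0.0132],[0,-0.0068,-0.0069,0.0132,0.043,0.0686,0.0132],[0,-0.0068,-0.0069,0.0132,0.043,0.0686,0.0132],[0,-0.0068,-0.0069,0.0132,0.043,0.0686,0.0132],[0,-0.0068,-0.0069,0.0132,0.043,0.0686,0.0132],[0,-0.0068,-0.0069,0.0132,0.043,0.0686,0.0132],[0,-0.0068,-0.0069,0.0132,0.043,0.0686,0.0132],[0,-0.0068,-0.0069,0.0132,0.043,0.0686,0.0132],[0,-0.0068,-0.0069,0.0132,0.043,0.0686,0.0132],[0,-0.0068,-0.0069,0.0132,0.043,0.0686,0.0132],[0,-0.0068,-0.0069,0.0132,0.043,0.0686,0.0132],[0,-0.0068,-0.0069,0.0132,0.043,0.0686,0.0132]]' 
python3 - <<'E'
from kin import *
from h import *
snap("wrist","w1"); 
for r in cams.tip_of("wrist","cup_rim")[:3]: print(r["conf"],px(r["position"]),at_z("wrist",px(r["position"]),.1))
print([(proj("wrist",[.525,-.18,zz])).round() for zz in (0,.1)])
s=bot.read_state();p,R,q=s["tool_pos"],Ro.from_quat(s["ee_rot"]),s["joint_positions"]
print(p,R.as_matrix()[:,2],q)
c=np.array([.525,-.18,.06]);z=hz(20,15);T=tool(z,[0,0,1])
q1=plan(p,R,q,c-.105*z,T,3); q1=plan(c-.105*z,T,q1,c+.027*z,T,6)
E
```

```text
time_s: 3.6
tool_pos: [0.4296, -0.2123, 0.1457]
ee_rot: [0.781, 0.138, 0.599, -0.11]
wrist_force: [-0.2, 0.9, -0.1]
grip_width: 0.0852
finger_force: 0.0
0.87 [429.576 245.7  ] [ 0.5162307  -0.30328018  0.1       ]
[array([286., 289.]), array([285., 212.])]
[ 0.42908802 -0.20997594  0.14111485] [ 0.90321256  0.34213889 -0.2591294 ] [-1.39446669 -0.01400443  2.19984051  1.25078381  1.56698489 -0.61614851]
3 row [-0.01743, 0.00181, 0.00431] [-0.0042, 0.0002, -0.0065] |t|0.0180 |w|0.008 qd 0.69 err 5.2e-20 [-1.4, 0.13, 2.22, 1.26, 1.51, -0.79]
6 row [0.0, -0.0, 0.022] [0.0, -0.0, -0.0] |t|0.0220 |w|0.000 qd 0.74 err 3.9e-19 [-1.04, 0.26, 2.17, 1.53, 1.25, -0.83]
```

View pics/w1.png

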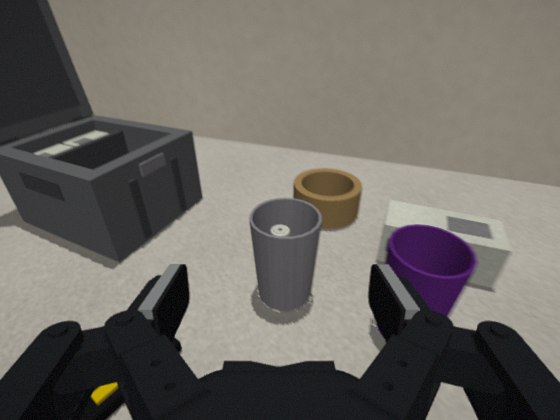

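The wrist picture shows the steel beaker between the fingers, rim centre about (286,213), exactly where my estimate projects. The purple one is off to the right at (430,245). Approaching and gripping.

```bash

python3 -m handwheel '[[0,-0.0174,0.0018,0.0043,-0.004,0,-0.006],[0,-0.0174,0.0018,0.0043,-0.004,0,-0.006],[0,-0.0174,0.0018,0.0043,-0.004,0,-0.006],[0,0,0,0.022,0,0,0],[0,0,0,0.022,0,0,0],[0,0,0,0.022,0,0,0],[0,0,0,0.022,0,0,0],[0,0,0,0.022,0,0,0],[0,0,0,0.022,0,0,0],[0,0,0,0,0,0,0]]' 
python3 -m handwheel '[[255,0,0,0,0,0,0],[255,0,0,0,0,0,0],[255,0,0,0,0,0,0],[255,0,0,0,0,0,0],[255,0,0,0,0,0,0],[255,0,0,0,0,0,0],[255,0,0,0,0,0,0],[255,0,0,0,0,0,0]]' 
```

```text
time_s: 4.53
tool_pos: [0.5524, -0.1732, 0.06]
ee_rot: [0.78, 0.144, 0.6, -0.1]
wrist_force: [-0.2, -0.2, 0.4]
grip_width: 0.0855
finger_force: 0.0
time_s: 5.2
tool_pos: [0.5505, -0.1754, 0.06]
ee_rot: [0.78, 0.141, 0.602, -0.1]
wrist_force: [-2.8, -1.3, 5.2]
grip_width: 0.061
finger_force: 64.1
```

```bash
cat > p1.py <<'E'
from kin import *
from h import bot
s=bot.read_state();p,R,q=s["tool_pos"],Ro.from_quat(s["ee_rot"]),s["joint_positions"]
print(p,q)
up=p+[0,0,.17]; q1=plan(p,R,q,up,R,6)
for az in (75,85,95):
  z=hz(az,0);T=tool(z,[0,0,1]); G=np.array([.535,.09,.185]); t=G+.027*z
  mid=np.array([.50,-.05,.24])
  zm=hz((20+az)/2,8);Tm=tool(zm,[0,0,1])
  a=plan(up,R,q1,mid,Tm,8);a=plan(mid,Tm,a,t,T,8)
  # roll
  for k in range(1,24):
    a,c=near(t,T*Ro.from_rotvec([0,0,.1*k]),a)
  print(az,a.round(2),c)
E
python3 p1.py
```

```text
[ 0.5504939  -0.17543235  0.0600321 ] [-1.03953927  0.24509414  2.16584518  1.53265986  1.25427434 -0.824254  ]
6 row [0.02739, 0.0004, -0.00725] [0.0, 0.0, 0.0] |t|0.0283 |w|0.000 qd 0.98 err 1.1e-25 [-1.04, -0.13, 2.08, 1.39, 1.3, -0.35]
8 row [0.00189, -0.01681, 0.00264] [0.0594, 0.015, -0.0102] |t|0.0171 |w|0.062 qd 0.66 err 1.5e-30 [-0.99, -0.0, 2.04, 1.33, 1.72, -0.5]
8 row [-0.00526, -0.00598, 0.02125] [0.0599, 0.0171, -0.0042] |t|0.0227 |w|0.062 qd 0.67 err 7.8e-31 [-0.56, 0.38, 1.85, 1.38, 1.81, -0.68]
75 [-0.56  0.38  1.85  1.38  1.81  1.62] 9.58439036824308e-31
8 row [0.00201, -0.01675, 0.00328] [0.0701, 0.015, -0.0124] |t|0.0172 |w|0.073 qd 0.77 err 2.8e-30 [-0.97, 0.06, 1.97, 1.3, 1.78, -0.51]
8 row [-0.00521, -0.00392, 0.02178] [0.0708, 0.017, -0.0049] |t|0.0227 |w|0.073 qd 0.71 err 2.1e-30 [-0.53, 0.47, 1.72, 1.31, 1.93, -0.66]
85 [-0.53  0.47  1.72  1.31  1.93  1.64] 5.83171587160455e-31
8 row [0.00213, -0.01667, 0.00393] [0.0808, 0.015, -0.0146] |t|0.0173 |w|0.083 qd 0.88 err 1.5e-29 [-0.94, 0.12, 1.9, 1.27, 1.84, -0.52]
8 row [-0.00518, -0.00179, 0.02205] [0.0817, 0.0168, -0.0057] |t|0.0227 |w|0.084 qd 0.78 err 3.6e-30 [-0.48, 0.55, 1.58, 1.25, 2.04, -0.64]
95 [-0.48  0.55  1.58  1.25  2.04  1.66] 4.506676069866132e-31
```

```bash

python3 -m handwheel '[[255,0.0274,0.0004,-0.0072,0,0,0],[255,0.0274,0.0004,-0.0072,0,0,0],[255,0.0274,0.0004,-0.0072,0,0,0],[255,0.0274,0.0004,-0.0072,0,0,0],[255,0.0274,0.0004,-0.0072,0,0,0],[255,0.0274,0.0004,-0.0072,0,0,0]]' 
python3 -m handwheel '[[255,0.0021,-0.0167,0.0039,0.081,0.015,-0.0146],[255,0.0021,-0.0167,0.0039,0.081,0.015,-0.0146],[255,0.0021,-0.0167,0.0039,0.081,0.015,-0.0146],[255,0.0021,-0.0167,0.0039,0.081,0.015,-0.0146],[255,0.0021,-0.0167,0.0039,0.081,0.015,-0.0146],[255,0.0021,-0.0167,0.0039,0.081,0.015,-0.0146],[255,0.0021,-0.0167,0.0039,0.081,0.015,-0.0146],[255,0.0021,-0.0167,0.0039,0.081,0.015,-0.0146]]' 
python3 -m handwheel '[[255,-0.0033,-0.0018,0.022,0.0817,0.0168,-0.0057],[255,-0.0033,-0.0018,0.022,0.0817,0.0168,-0.0057],[255,-0.0033,-0.0018,0.022,0.0817,0.0168,-0.0057],[255,-0.0033,-0.0018,0.022,0.0817,0.0168,-0.0057],[255,-0.0033,-0.0018,0.022,0.0817,0.0168,-0.0057],[255,-0.0033,-0.0018,0.022,0.0817,0.0168,-0.0057],[255,-0.0033,-0.0018,0.022,0.0817,0.0168,-0.0057],[255,-0.0033,-0.0018,0.022,0.0817,0.0168,-0.0057],[255,0,0,0,0,0,0]]'
python3 - <<'E'
from h import *
a=snap("scene","s2");b=snap("top","t2")
cv2.imwrite("pics/v2.png",cv2.cvtColor(np.hstack([cv2.resize(a[130:370,150:470],(400,300)),cv2.resize(b[60:270,90:370],(400,300))]),cv2.COLOR_RGB2BGR))
s=bot.read_state();print(s["tool_pos"],Ro.from_quat(s["ee_rot"]).as_matrix().round(3),s["grip_width"])
for c in("scene","top"): print([(r["conf"],px(r["position"])) for r in cams.tip_of(c,"cup_rim")[:3]])
E
```

```text
time_s: 5.7
tool_pos: [0.5503, -0.1742, 0.2274]
ee_rot: [0.782, 0.141, 0.599, -0.1]
wrist_force: [0.1, -0.6, -1.5]
grip_width: 0.0614
finger_force: 65.7
time_s: 6.37
tool_pos: [0.4993, -0.0487, 0.2365]
ee_rot: [0.663, 0.364, 0.572, -0.318]
wrist_force: [0.8, -0.4, -2.3]
grip_width: 0.0615
finger_force: 65.7
time_s: 7.12
tool_pos: [0.5327, 0.1221, 0.1946]
ee_rot: [-0.478, -0.521, -0.473, 0.525]
wrist_force: [-0.4, -0.2, -1.7]
grip_width: 0.0615
finger_force: 65.8
[0.53244472 0.11959829 0.19623582] [[ 0.007  0.996 -0.091]
 [ 0.001  0.091  0.996]
 [ 1.    -0.007 -0.   ]] 0.06148043168982842
[(0.87, array([330.288, 202.692])), (0.81, array([212.576, 167.118])), (0.28, array([314.72 , 206.388]))]
[(0.78, array([182.672, 197.988])), (0.71, array([397.6  , 209.706]))]
```

View pics/v2.png

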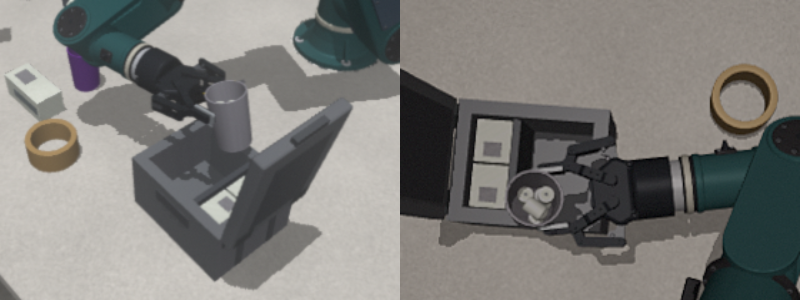

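The beaker is held upright-ish over the box, rim at scene (330,203) / top (183,198), a bit too far towards the bay. I'll compute the shift.

```bash
python3 - <<'E'
from h import *
X,e=tri("scene",(330.3,202.7),"top",(182.7,198)); print(X,e)
s=bot.read_state();p,R=s["tool_pos"],Ro.from_quat(s["ee_rot"]); l=R.inv().apply(X-p); print("rim in tool",l)
for roll in (1.2,1.6,2.0,2.3):
    print(roll,(p+(R*Ro.from_rotvec([0,0,roll])).apply(l)).round(3))
E
```

```text
[0.53351077 0.08854203 0.2265991 ] 0.0012078848952135615
rim in tool [ 0.02920391 -0.00181077 -0.02980397]
1.2 [0.562 0.091 0.21 ]
1.6 [0.564 0.091 0.198]
2.0 [0.562 0.091 0.187]
2.3 [0.558 0.091 0.179]
```

```bash

python3 -m handwheel '[[255,0,0,0,0,0,0.12],[255,0,0,0,0,0,0.12],[255,0,0,0,0,0,0.12],[255,0,0,0,0,0,0.12],[255,0,0,0,0,0,0.12],[255,0,0,0,0,0,0.12],[255,0,0,0,0,0,0.12],[255,0,0,0,0,0,0.12],[255,0,0,0,0,0,0.12],[255,0,0,0,0,0,0.12],[255,-0.005,0.014,0,0,0,0]]' 
python3 -m handwheel '[[255,0,0,0,0,0,0.06],[255,0,0,0,0,0,0.06],[255,0,0,0,0,0,0.06],[255,0,0,0,0,0,0.06],[255,0,0,0,0,0,0.06],[255,0,0,0,0,0,0.06],[255,0,0,0,0,0,0.06],[255,0,0,0,0,0,0.06],[255,0,0,0,0,0,0.06],[255,0,0,0,0,0,0.06],[255,0,0,0,0,0,0.06]]' 
python3 -m handwheel '[[255,0,0,0,0,0,0.06],[255,0,0,0,0,0,0.06],[255,0,0,0,0,0,0.06],[255,0,0,0,0,0,0.06],[255,0,0,0,0,0,0.06],[255,0,0,0,0,0,0.06],[255,0,0,0,0,0,0.06],[255,0,0,0,0,0,0],[255,0,0,0,0,0,0],[255,0,0,0,0,0,0],[255,0,0,0,0,0,0],[255,0,0,0,0,0,0]]' 
python3 - <<'E'
from h import *
a=snap("scene","s3");b=snap("top","t3");w=snap("wrist","w3")
cv2.imwrite("pics/v3.png",cv2.cvtColor(np.vstack([np.hstack([cv2.resize(a[130:370,150:470],(400,300)),cv2.resize(b[60:270,90:370],(400,300))]),np.hstack([cv2.resize(w,(400,300)),cv2.resize(b[100:240,100:260],(400,300))])]),cv2.COLOR_RGB2BGR))
for c in("scene","top","wrist"): print(c,[(round(r["conf"],2),px(r["position"]).round()) for r in cams.tip_of(c,"can0")[:9]])
E
```

```text
time_s: 8.23
tool_pos: [0.5338, 0.1172, 0.1857]
ee_rot: [-0.69, -0.16, -0.099, 0.699]
wrist_force: [0.7, -0.2, -2.0]
grip_width: 0.0616
finger_force: 65.8
time_s: 9.15
tool_pos: [0.5331, 0.1175, 0.1834]
ee_rot: [0.704, -0.074, -0.134, -0.694]
wrist_force: [-0.0, -0.1, -2.3]
grip_width: 0.0616
finger_force: 65.8
time_s: 10.15
tool_pos: [0.533, 0.1189, 0.183]
ee_rot: [0.673, -0.217, -0.276, -0.651]
wrist_force: [-0.3, -0.8, -1.2]
grip_width: 0.0615
finger_force: 65.7
scene [(0.58, array([305., 282.])), (0.45, array([312., 265.])), (0.44, array([307., 285.]))]
top [(0.67, array([213., 157.])), (0.63, array([201., 162.])), (0.58, array([187., 159.])), (0.49, array([216., 203.])), (0.38, array([222., 159.])), (0.37, array([203., 171.]))]
wrist []
```

View pics/v3.png

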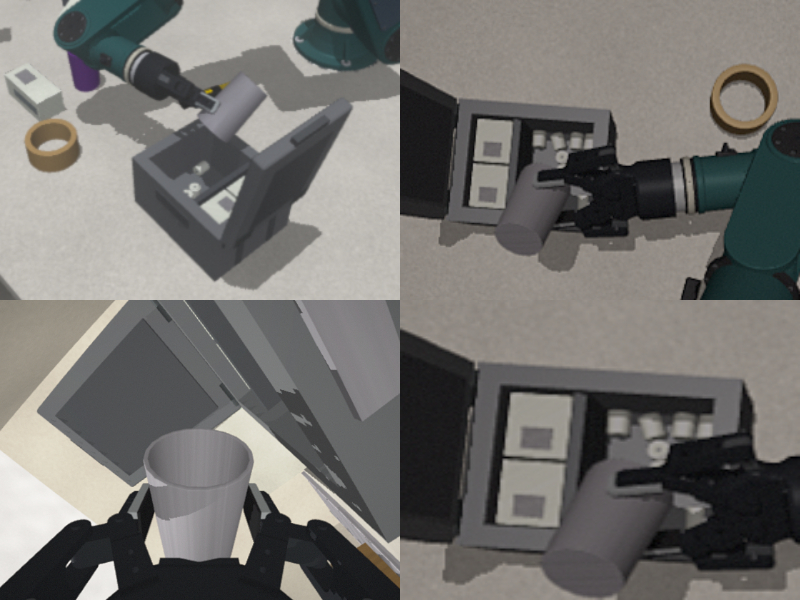

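```bash

python3 -m handwheel '[[255,0,0,0,0,0,0.12],[255,0,0,0,0,0,0.12],[255,0,0,0,0,0,0.12],[255,0,0,0,0,0,0.12],[255,0,0,0,0,0,0],[255,0,0,0,0,0,0],[255,0,0,0,0,0,0],[255,0,0,0,0,0,0]]' 
python3 - <<'E'
from kin import *
from h import *
w=snap("wrist","w4");b=snap("top","t4")
cv2.imwrite("pics/v4.png",cv2.cvtColor(np.hstack([cv2.resize(w,(400,300)),cv2.resize(b[100:240,100:260],(400,300))]),cv2.COLOR_RGB2BGR))
s=bot.read_state();p,R,q=s["tool_pos"],Ro.from_quat(s["ee_rot"]),s["joint_positions"];print(p,q)
T=R*Ro.from_rotvec([0,0,-2.76]); print(T.as_matrix().round(2))
# away: back to mid, then place
up=p+[0,0,.04]; q1=plan(p,R,q,up,R,1)
print("up in tool",R.inv().apply([0,0,1]))
for k in range(24): q1,c=near(up,R*Ro.from_rotvec([0,0,-.115*(k+1)]),q1)
print(q1,c)
mid=np.array([.50,-.05,.24]);Tm=tool(hz(57.5,8),[0,0,1])
a=plan(up,T,q1,mid,Tm,8)
z=hz(20,15);T2=tool(z,[0,0,1]); hi_=np.array([.5505,-.1754,.16]); a=plan(mid,Tm,a,hi_,T2,8)
a=plan(hi_,T2,a,hi_-[0,0,.09],T2,6)
E
```

```text
time_s: 11.12
tool_pos: [0.533, 0.1192, 0.1829]
ee_rot: [0.603, -0.37, -0.423, -0.567]
wrist_force: [0.2, 0.0, -1.5]
grip_width: 0.0615
finger_force: 65.7
[0.53297182 0.11919737 0.18291389] [-0.47420522  0.55372878  1.57963513  1.24546473  2.04073995  2.12191401]
[[ 0.    1.   -0.09]
 [-0.    0.09  1.  ]
 [ 1.   -0.    0.  ]]
1 row [-0.03717, -0.01479, 2e-05] [0.0, -0.0, 0.0] |t|0.0400 |w|0.000 qd 0.89 err 3.9e-31 [-0.47, 0.49, 1.57, 1.28, 2.06, 2.2]
up in tool [-9.29142017e-01 -3.69722725e-01  4.68414152e-04]
[-0.47420511  0.49325722  1.57073509  1.27993461  2.06178727 -0.56353851] 5.473138492124832e-20
8 row [0.0008, 7e-05, -0.02204] [-0.0821, -0.0168, 0.0054] |t|0.0221 |w|0.084 qd 0.76 err 7.2e-18 [-0.94, 0.12, 1.9, 1.27, 1.84, -0.52]
8 row [-0.0108, 0.01638, -0.00365] [-0.0802, -0.0147, 0.0163] |t|0.0200 |w|0.083 qd 0.88 err 2.0e-27 [-1.04, 0.0, 2.13, 1.44, 1.28, -0.52]
6 row [-0.01449, 0.0, 0.00388] [0.0, -0.0, -0.0] |t|0.0150 |w|0.000 qd 0.52 err 3.2e-19 [-1.04, 0.22, 2.16, 1.52, 1.26, -0.78]
```

View pics/v4.png

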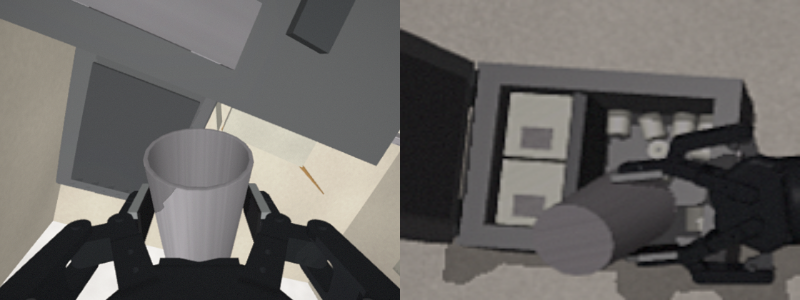

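The beaker is tipped about 150° and canisters lie in the well. I roll it back, move it clear and count.

```bash

python3 -m handwheel '[[255,-0.037,-0.015,0,0,0,0],[255,0,0,0,0,0,-0.12],[255,0,0,0,0,0,-0.12],[255,0,0,0,0,0,-0.12],[255,0,0,0,0,0,-0.12],[255,0,0,0,0,0,-0.12],[255,0,0,0,0,0,-0.12],[255,0,0,0,0,0,-0.12],[255,0,0,0,0,0,-0.12],[255,0,0,0,0,0,-0.12],[255,0,0,0,0,0,-0.12]]'
python3 -m handwheel '[[255,0,0,0,0,0,-0.12],[255,0,0,0,0,0,-0.12],[255,0,0,0,0,0,-0.12],[255,0,0,0,0,0,-0.12],[255,0,0,0,0,0,-0.12],[255,0,0,0,0,0,-0.12],[255,0,0,0,0,0,-0.12],[255,0,0,0,0,0,-0.12],[255,0,0,0,0,0,-0.12],[255,0,0,0,0,0,-0.12],[255,0,0,0,0,0,-0.12],[255,0,0,0,0,0,-0.12]]'
python3 -m handwheel '[[255,0,0,0,0,0,-0.12],[255,0.0008,0,-0.022,-0.082,-0.0168,0.0054],[255,0.0008,0,-0.022,-0.082,-0.0168,0.0054],[255,0.0008,0,-0.022,-0.082,-0.0168,0.0054],[255,0.0008,0,-0.022,-0.082,-0.0168,0.0054],[255,0.0008,0,-0.022,-0.082,-0.0168,0.0054],[255,0.0008,0,-0.022,-0.082,-0.0168,0.0054],[255,0.0008,0,-0.022,-0.082,-0.0168,0.0054],[255,0.0008,0,-0.022,-0.082,-0.0168,0.0054]]'
python3 -m handwheel '[[255,-0.0108,0.0164,-0.0036,-0.08,-0.0147,0.0163],[255,-0.0108,0.0164,-0.0036,-0.08,-0.0147,0.0163],[255,-0.0108,0.0164,-0.0036,-0.08,-0.0147,0.0163],[255,-0.0108,0.0164,-0.0036,-0.08,-0.0147,0.0163],[255,-0.0108,0.0164,-0.0036,-0.08,-0.0147,0.0163],[255,-0.0108,0.0164,-0.0036,-0.08,-0.0147,0.0163],[255,-0.0108,0.0164,-0.0036,-0.08,-0.0147,0.0163],[255,-0.0108,0.0164,-0.0036,-0.08,-0.0147,0.0163],[255,0,0,0,0,0,0]]'
python3 - <<'E'
from kin import *
from h import *
a=snap("scene","s5");b=snap("top","t5")
cv2.imwrite("pics/v5.png",cv2.cvtColor(np.hstack([cv2.resize(b[110:240,110:260],(480,416)),np.vstack([cv2.resize(b[170:260,280:400],(300,225)),cv2.resize(a[200:330,230:400],(300,191))])]),cv2.COLOR_RGB2BGR))
for n in ("cup_rim","can0"):print([(round(r["conf"],2),px(r["position"]).round()) for r in cams.tip_of("top",n)[:9]])
s=bot.read_state();print(s["tool_pos"],Ro.from_quat(s["ee_rot"]).as_matrix().round(3),(tool(hz(20,15),[0,0,1]).inv()*Ro.from_quat(s["ee_rot"])).as_rotvec(),s["joint_positions"])
E
```

```text
time_s: 12.13
tool_pos: [0.5332, 0.1192, 0.2229]
ee_rot: [-0.706, -0.037, 0.027, 0.707]
wrist_force: [-0.2, 0.0, -1.6]
grip_width: 0.0615
finger_force: 65.7
time_s: 13.13
tool_pos: [0.5332, 0.1192, 0.2228]
ee_rot: [-0.507, -0.493, -0.446, 0.549]
wrist_force: [0.5, -0.5, -1.0]
grip_width: 0.0615
finger_force: 65.8
time_s: 13.88
tool_pos: [0.4995, -0.0508, 0.2401]
ee_rot: [0.663, 0.362, 0.575, -0.314]
wrist_force: [0.5, -0.7, -1.1]
grip_width: 0.0615
finger_force: 65.8
time_s: 14.63
tool_pos: [0.5499, -0.1743, 0.1583]
ee_rot: [0.782, 0.137, 0.598, -0.106]
wrist_force: [0.0, 0.7, -1.1]
grip_width: 0.0616
finger_force: 65.8
[(0.95, array([400., 211.])), (0.74, array([339., 205.]))]
[(0.62, array([214., 158.])), (0.55, array([202., 171.])), (0.55, array([200., 162.])), (0.52, array([218., 201.])), (0.42, array([222., 169.])), (0.42, array([188., 156.])), (0.4, array([225., 159.])), (0.4, array([206., 182.]))]
[ 0.55104305 -0.17468714  0.16065381] [[ 0.243  0.346  0.906]
 [ 0.09  -0.938  0.334]
 [ 0.966  0.001 -0.259]] [ 0.00397922 -0.00035659 -0.00178398] [-1.03811036e+00  1.98862411e-03  2.12965491e+00  1.43717700e+00
  1.28296640e+00 -5.18445284e-01]
```

View pics/v5.png

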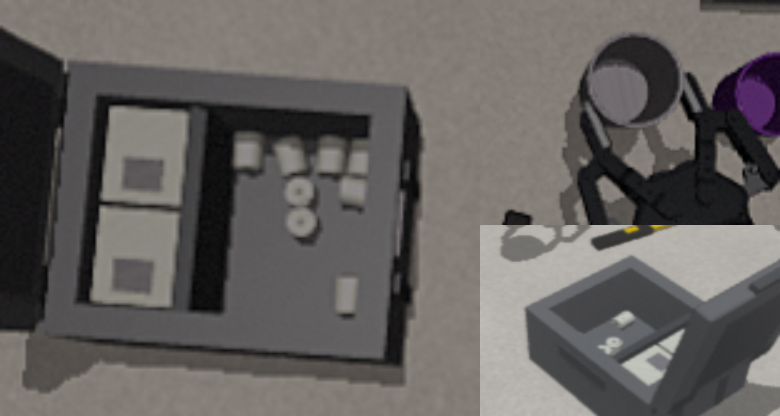

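All eight canisters are in the well (crop: (248,152), (291,155), (330,155), (360,155), (352,190), (300,190), (300,222), (345,295)) and the beaker is empty. Setting it down.

```bash

python3 -m handwheel '[[255,-0.0145,0,0.0039,0,0,0],[255,-0.0145,0,0.0039,0,0,0],[255,-0.0145,0,0.0039,0,0,0],[255,-0.0145,0,0.0039,0,0,0],[255,-0.0145,0,0.0039,0,0,0],[255,-0.0145,0,0.0039,0,0,0],[255,-0.005,0,0.0013,0,0,0],[255,0,0,0,0,0,0],[255,0,0,0,0,0,0]]'
python3 -m handwheel '[[255,-0.0019,0,0.0005,0,0,0],[255,0,0,0,0,0,0]]'
python3 -m handwheel '[[255,-0.0019,0,0.0005,0,0,0],[255,0,0,0,0,0,0]]'
python3 - <<'E'
from h import *
print(tri("scene",px(cams.tip_of("scene","cup_rim")[0]["position"]),"top",px(cams.tip_of("top","cup_rim")[1]["position"])),[[px(r["position"]) for r in cams.tip_of(c,"cup_rim")] for c in("scene","top")])
E
```

```text
time_s: 15.58
tool_pos: [0.5512, -0.1751, 0.0652]
ee_rot: [0.781, 0.139, 0.599, -0.107]
wrist_force: [-0.7, -0.1, -0.9]
grip_width: 0.0618
finger_force: 65.8
time_s: 15.75
tool_pos: [0.5511, -0.1753, 0.0635]
ee_rot: [0.781, 0.139, 0.599, -0.106]
wrist_force: [-1.3, -0.3, -1.8]
grip_width: 0.0612
finger_force: 65.8
time_s: 15.92
tool_pos: [0.5508, -0.175, 0.0611]
ee_rot: [0.781, 0.139, 0.599, -0.106]
wrist_force: [0.7, 0.0, -1.3]
grip_width: 0.0618
finger_force: 65.8
(array([ 0.52179946, -0.18153695,  0.1837069 ]), np.float64(0.0005903640132405286)) [[array([245.504, 161.616]), array([213.92 , 169.218])], [array([400.12 , 211.218]), array([339.304, 205.086])]]
```

```bash
python3 - <<'E'
from h import *
a=snap("scene","s6");b=snap("top","t6")
ps=[px(r["position"]) for r in cams.tip_of("scene","cup_rim")];pt=[px(r["position"]) for r in cams.tip_of("top","cup_rim")];print(ps,pt)
for u in ps:
  for v in pt: print(tri("scene",u,"top",v))
print("expect",proj("scene",[.525,-.18,.1]),proj("top",[.525,-.18,.1]))
cv2.imwrite("pics/v6.png",cv2.cvtColor(np.hstack([cv2.resize(a[150:250,180:300],(400,333)),cv2.resize(b[160:260,290:410],(400,333))]),cv2.COLOR_RGB2BGR))
E
```

```text
[array([214.816, 169.008]), array([244.496, 191.394]), array([358.4 , 295.68])] [array([401.912, 209.118]), array([330.12 , 205.212])]
(array([ 0.51890835, -0.32100573,  0.08838558]), np.float64(0.0012851595049861914))
(array([ 0.55443294, -0.19367605,  0.16956091]), np.float64(0.08206732678002719))
(array([ 0.49447158, -0.30177327,  0.02455314]), np.float64(0.09448269304625373))
(array([ 0.53068788, -0.17862127,  0.09898838]), np.float64(0.0061850718835339555))
(array([ 0.49122794, -0.09150854, -0.0072674 ]), np.float64(0.4994819665742653))
(array([ 0.48571109, -0.03743888, -0.10420446]), np.float64(0.34903592110097764))
expect [247.07368521 189.95627752] [332.04986029 206.89480218]
```

View pics/v6.png

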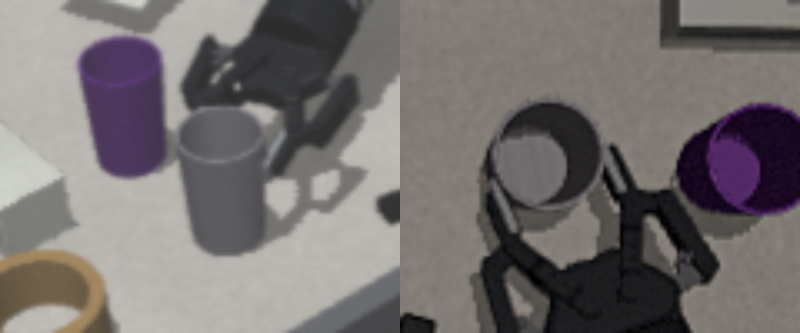

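The beaker is upright with its rim at 0.099 m, scene (244,191), practically on the bench. I ease down to contact and open.

```bash

python3 -m handwheel '[[255,-0.0012,0,0.0003,0,0,0],[255,0,0,0,0,0,0]]'
python3 -m handwheel '[[0,0,0,0,0,0,0],[0,0,0,0,0,0,0],[0,0,0,0,0,0,0],[0,0,0,0,0,0,0],[0,0,0,0,0,0,0],[0,0,0,0,0,0,0]]'
python3 -m handwheel '[[0,0,0,-0.012,0,0,0],[0,0,0,-0.02,0,0,0],[0,0,0,-0.025,0,0,0],[0,0,0,-0.025,0,0,0],[0,0,0,-0.025,0,0,0],[0,0,0,-0.025,0,0,0],[0,0.03,0,0,0,0,0],[0,0.03,0,0,0,0,0],[0,0.03,0,0,0,0,0]]'
python3 - <<'E'
from h import *
snap("scene","s7");print([(r["conf"],px(r["position"])) for r in cams.tip_of("scene","cup_rim")])
snap("top","t7");print([(r["conf"],px(r["position"])) for r in cams.tip_of("top","cup_rim")],[(r["conf"],px(r["position"])) for r in cams.tip_of("top","lid_edge")])
print([(r["conf"],px(r["position"])) for r in cams.tip_of("scene","lid_edge")],bot.read_state()["joint_positions"])
E
```

```text
time_s: 16.48
tool_pos: [0.5509, -0.175, 0.0601]
ee_rot: [0.781, 0.139, 0.599, -0.107]
wrist_force: [-0.7, -0.0, 2.2]
grip_width: 0.0616
finger_force: 65.9
time_s: 16.98
tool_pos: [0.5507, -0.1749, 0.0595]
ee_rot: [0.782, 0.139, 0.599, -0.106]
wrist_force: [0.2, -0.1, 1.0]
grip_width: 0.0856
finger_force: 0.0
time_s: 17.73
tool_pos: [0.4527, -0.2113, 0.1816]
ee_rot: [0.782, 0.137, 0.599, -0.106]
wrist_force: [0.5, -0.9, -0.4]
grip_width: 0.0852
finger_force: 0.0
[(0.73, array([211.4 , 168.42])), (0.67, array([245.672, 188.496]))]
[(0.78, array([398.608, 210.882])), (0.65, array([333.816, 205.884]))] [(0.78, array([ 38.08 , 145.698]))]
[(0.84, array([399.112, 240.702])), (0.65, array([324.576, 322.182])), (0.65, array([312.984, 208.698]))] [-1.3286654  -0.08770621  2.16347856  1.28750293  1.53771854 -0.51256901]
```

```bash
cat > lid.py <<'E'
from kin import *
from h import *
psi=-.085; bx=np.array([np.cos(psi),np.sin(psi),0]); by=np.array([-np.sin(psi),np.cos(psi),0]); ez=np.array([0,0,1.])
H=np.array([.590,.116,.115])+.105*by
def face(th,rho,off=0,dx=0): return H+bx*dx-by*rho*np.cos(th)+ez*rho*np.sin(th)+(.022+off)*(by*np.sin(th)+ez*np.cos(th))
def ori(tau): return tool(-by*np.sin(tau)-ez*np.cos(tau), by*np.cos(tau)*SX-ez*np.sin(tau)*SX)
SX=1
E
python3 - <<'E'
from lid import *
import lid
X,e=tri("scene",(399.1,240.7),"top",(38.1,145.7)); print("edge",X,e,"H",H)
d=X-H; u,w=-d@by,d[2]; print("r",np.hypot(u,w),"theta",np.arctan2(w,u)-np.arctan2(.022,.205))
for th in (1.5,1.6,1.7,1.8): print(th,face(th,.205).round(3),proj("scene",face(th,.205)).round(),proj("top",face(th,.205)).round())
for tau in (0,.3,.5):
  for SX in (1,-1):
    lid.SX=SX
    for th,o in ((1.75,.05),(1.0,0.01),(0,0)):
      print(tau,SX,th,[b.round(2).tolist() for b in ik(face(th,.18,o),ori(tau),10)])
E
```

```text
edge [0.60536191 0.28220727 0.31145489] 0.001176672190610744 H [0.59891426 0.22062092 0.115     ]
r 0.2059794737315168 theta 1.7691794123113063
1.5 [0.6   0.228 0.321] [373. 217.] [ 72. 148.]
1.6 [0.601 0.248 0.319] [383. 225.] [ 58. 147.]
1.7 [0.603 0.269 0.315] [393. 234.] [ 45. 147.]
1.8 [0.605 0.288 0.31 ] [402. 243.] [ 34. 147.]
0 1 1.75 [[0.41, 0.41, 0.84, 0.0, 1.89, 0.49]]
0 1 1.0 [[0.16, 0.23, 1.07, 0.0, 1.85, 0.24]]
0 1 0 [[-0.03, 0.19, 1.4, 0.0, 1.55, 0.06]]
0 -1 1.75 []
0 -1 1.0 []
0 -1 0 []
0.3 1 1.75 [[0.53, 0.57, 0.64, -0.28, 2.09, 0.49]]
0.3 1 1.0 [[0.31, 0.32, 0.98, -0.3, 1.94, 0.3]]
0.3 1 0 [[0.14, 0.25, 1.36, -0.29, 1.6, 0.23]]
0.3 -1 1.75 []
0.3 -1 1.0 []
0.3 -1 0 []
0.5 1 1.75 [[0.59, 0.69, 0.51, -0.48, 2.21, 0.44]]
0.5 1 1.0 [[0.4, 0.39, 0.94, -0.49, 2.01, 0.32]]
0.5 1 0 [[0.24, 0.32, 1.33, -0.47, 1.66, 0.33]]
0.5 -1 1.75 []
0.5 -1 1.0 []
0.5 -1 0 []
```

```bash
python3 - <<'E'
from lid import *
s=bot.read_state();p,R,q=s["tool_pos"],Ro.from_quat(s["ee_rot"]),s["joint_positions"]
A=np.array([.36,.0,.34]);B=np.array([.36,.35,.34]);TA=ori(0);TB=ori(.35)
print((R.inv()*TA).magnitude())
a=plan(p,R,q,A,TA,24); print(fk(a,P)[0])
b=plan(A,TA,a,B,TB,12)
C=face(1.77,.165,.06); print("C",C)
c=plan(B,TB,b,C,TB,8)
for off in (.0,.011):
  D=face(1.77,.165,off); print(D)
  plan(C,TB,c,D,TB,4)
E
```

```text
1.6751160603652053
24 row [0.00908, -0.007, -0.00327] [0.0306, -0.0482, -0.0401] |t|0.0119 |w|0.070 qd 0.89 err 1.1e-17 [-0.16, -0.32, 1.48, 0.0, 1.98, -0.07]
[ 3.60000000e-01 -7.05959198e-11  3.40000000e-01]
12 row [0.02883, -0.00248, -0.00467] [0.0, -0.0292, 0.0] |t|0.0293 |w|0.029 qd 1.31 err 3.0e-28 [0.81, 0.2, 1.03, -0.26, 2.17, 0.77]
C [0.60851025 0.3332429  0.26051016]
8 row [0.00392, 0.03113, 0.00915] [-0.0, 0.0, -0.0] |t|0.0327 |w|0.000 qd 0.92 err 2.0e-17 [0.56, 0.61, 0.63, -0.32, 2.09, 0.51]
[0.60351712 0.27464177 0.27238348]
4 row [-0.01483, -0.0, 0.00225] [-0.0, 0.0, -0.0] |t|0.0150 |w|0.000 qd 0.42 err 1.2e-18 [0.49, 0.51, 0.76, -0.33, 2.05, 0.45]
[0.60443253 0.28538531 0.27020671]
4 row [-0.01211, -0.0, 0.00184] [-0.0, 0.0, -0.0] |t|0.0122 |w|0.000 qd 0.35 err 2.3e-19 [0.5, 0.53, 0.73, -0.33, 2.06, 0.46]
```

```bash

python3 -m handwheel '[[255,0.0091,-0.007,-0.0033,0.0306,-0.0482,-0.0401],[255,0.0091,-0.007,-0.0033,0.0306,-0.0482,-0.0401],[255,0.0091,-0.007,-0.0033,0.0306,-0.0482,-0.0401],[255,0.0091,-0.007,-0.0033,0.0306,-0.0482,-0.0401],[255,0.0091,-0.007,-0.0033,0.0306,-0.0482,-0.0401],[255,0.0091,-0.007,-0.0033,0.0306,-0.0482,-0.0401],[255,0.0091,-0.007,-0.0033,0.0306,-0.0482,-0.0401],[255,0.0091,-0.007,-0.0033,0.0306,-0.0482,-0.0401],[255,0.0091,-0.007,-0.0033,0.0306,-0.0482,-0.0401],[255,0.0091,-0.007,-0.0033,0.0306,-0.0482,-0.0401],[255,0.0091,-0.007,-0.0033,0.0306,-0.0482,-0.0401],[255,0.0091,-0.007,-0.0033,0.0306,-0.0482,-0.0401]]'
python3 -m handwheel '[[255,0.0091,-0.007,-0.0033,0.0306,-0.0482,-0.0401],[255,0.0091,-0.007,-0.0033,0.0306,-0.0482,-0.0401],[255,0.0091,-0.007,-0.0033,0.0306,-0.0482,-0.0401],[255,0.0091,-0.007,-0.0033,0.0306,-0.0482,-0.0401],[255,0.0091,-0.007,-0.0033,0.0306,-0.0482,-0.0401],[255,0.0091,-0.007,-0.0033,0.0306,-0.0482,-0.0401],[255,0.0091,-0.007,-0.0033,0.0306,-0.0482,-0.0401],[255,0.0091,-0.007,-0.0033,0.0306,-0.0482,-0.0401],[255,0.0091,-0.007,-0.0033,0.0306,-0.0482,-0.0401],[255,0.0091,-0.007,-0.0033,0.0306,-0.0482,-0.0401],[255,0.0091,-0.007,-0.0033,0.0306,-0.0482,-0.0401],[255,0.0091,-0.007,-0.0033,0.0306,-0.0482,-0.0401]]'
python3 -m handwheel '[[255,0.0288,-0.0025,-0.0047,0,-0.0292,0],[255,0.0288,-0.0025,-0.0047,0,-0.0292,0],[255,0.0288,-0.0025,-0.0047,0,-0.0292,0],[255,0.0288,-0.0025,-0.0047,0,-0.0292,0],[255,0.0288,-0.0025,-0.0047,0,-0.0292,0],[255,0.0288,-0.0025,-0.0047,0,-0.0292,0],[255,0.0288,-0.0025,-0.0047,0,-0.0292,0],[255,0.0288,-0.0025,-0.0047,0,-0.0292,0],[255,0.0288,-0.0025,-0.0047,0,-0.0292,0],[255,0.0288,-0.0025,-0.0047,0,-0.0292,0],[255,0.0288,-0.0025,-0.0047,0,-0.0292,0],[255,0.0288,-0.0025,-0.0047,0,-0.0292,0]]'
python3 - <<'E'
from lid import *
s=bot.read_state();p,R,q=s["tool_pos"],Ro.from_quat(s["ee_rot"]),s["joint_positions"];print(p,q,(R.inv()*ori(.35)).as_rotvec())
TB=ori(.35);C=face(1.77,.165,.06)
c=plan(p,R,q,C,TB,8)
# push arc, offsets with rounded tip
ths=np.r_[1.77,np.arange(1.7,-.01,-.1)]
o=lambda t:.011*abs(np.sin(t-.35))
pts=[face(t,.165,o(t)) for t in ths]; pts=[C]+pts
for t,x,y in zip(ths,pts[:-1],pts[1:]): print(round(t,2),TB.inv().apply(y-x).round(4).tolist())
for y in pts: c,e=near(y,TB,c)
print(c,e)
E
```

```text
time_s: 19.03
tool_pos: [0.415, -0.1167, 0.28]
ee_rot: [0.831, 0.446, 0.326, -0.059]
wrist_force: [0.7, 0.0, -0.3]
grip_width: 0.0001
finger_force: 0.0
time_s: 20.03
tool_pos: [0.3596, 0.0001, 0.34]
ee_rot: [0.736, 0.677, -0.002, -0.0]
wrist_force: [1.1, 0.6, -0.3]
grip_width: -0.0001
finger_force: 0.0
time_s: 21.03
tool_pos: [0.3595, 0.3509, 0.3392]
ee_rot: [0.725, 0.666, -0.131, 0.119]
wrist_force: [0.5, -0.0, 0.7]
grip_width: -0.0001
finger_force: 0.0
[0.35952224 0.35094773 0.33916587] [ 0.81049885  0.20603883  1.02441442 -0.26747949  2.17727139  0.77152371] [-0.0010058   0.00612826  0.00053385]
8 row [0.0038, 0.03121, 0.00906] [-0.0001, 0.0008, 0.0001] |t|0.0327 |w|0.001 qd 0.92 err 6.9e-17 [0.56, 0.61, 0.63, -0.32, 2.09, 0.51]
1.77 [-0.0486, -0.0, 0.0074]
1.7 [-0.0119, 0.0, -0.0001]
1.6 [-0.017, 0.0, 0.0014]
1.5 [-0.0169, 0.0, 0.0031]
1.4 [-0.0166, -0.0, 0.0049]
1.3 [-0.0161, 0.0, 0.0066]
1.2 [-0.0154, 0.0, 0.0083]
1.1 [-0.0145, 0.0, 0.0099]
1.0 [-0.0134, -0.0, 0.0114]
0.9 [-0.0122, 0.0, 0.0128]
0.8 [-0.0108, -0.0, 0.014]
0.7 [-0.0092, -0.0, 0.0151]
0.6 [-0.0076, 0.0, 0.016]
0.5 [-0.0059, -0.0, 0.0167]
0.4 [-0.0041, -0.0, 0.0173]
0.3 [-0.0023, 0.0, 0.0165]
0.2 [-0.0008, -0.0, 0.0156]
0.1 [0.0007, 0.0, 0.0156]
-0.0 [0.0022, 0.0, 0.0155]
[ 0.19408634  0.27427901  1.33218759 -0.33656124  1.63173398  0.27478884] 3.6180576808082605e-21
```

```bash

python3 -m handwheel '[[255,0.0038,0.0312,0.009,0,0,0],[255,0.0038,0.0312,0.009,0,0,0],[255,0.0038,0.0312,0.009,0,0,0],[255,0.0038,0.0312,0.009,0,0,0],[255,0.0038,0.0312,0.009,0,0.002,0],[255,0.0038,0.0312,0.009,0,0.002,0],[255,0.0038,0.0312,0.009,0,0.002,0],[255,0.0038,0.0312,0.009,0,0,0],[255,0,0,0,0,0,0]]'
python3 -m handwheel '[[255,-0.012,0,0.002,0,0,0],[255,-0.012,0,0.002,0,0,0],[255,-0.012,0,0.002,0,0,0],[255,-0.012,0,0.001,0,0,0],[255,-0.006,0,0,0,0,0],[255,-0.006,0,0,0,0,0],[255,-0.0085,0,0.0007,0,0,0],[255,-0.0085,0,0.0007,0,0,0],[255,-0.0085,0,0.0015,0,0,0],[255,-0.0085,0,0.0015,0,0,0]]'
python3 - <<'E'
from h import *
a=snap("scene","s8");b=snap("top","t8")
cv2.imwrite("pics/v8.png",cv2.cvtColor(np.hstack([cv2.resize(a[130:370,200:520],(400,300)),cv2.resize(b[60:270,0:280],(400,300))]),cv2.COLOR_RGB2BGR))
E
```

```text
time_s: 21.78
tool_pos: [0.6132, 0.3292, 0.2527]
ee_rot: [0.726, 0.665, -0.133, 0.116]
wrist_force: [0.2, -0.0, -2.5]
grip_width: 0.0002
finger_force: 0.0
time_s: 22.62
tool_pos: [0.6008, 0.2394, 0.2852]
ee_rot: [0.726, 0.666, -0.126, 0.117]
wrist_force: [-0.1, 1.0, -2.0]
grip_width: -0.0
finger_force: 0.8
```

View pics/v8.png

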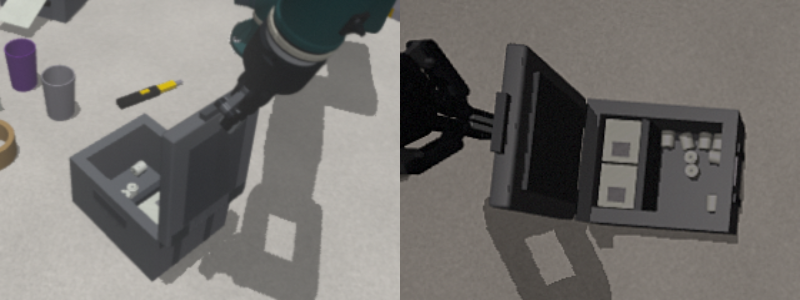

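The shut fingers sit behind the lid near its free edge, scene crop (230,105), and the lid has begun to move. I push on along the arc.

```bash

python3 -m handwheel '[[255,-0.0083,0,0.0024,0,0,0],[255,-0.0083,0,0.0024,0,0,0],[255,-0.008,0,0.0033,0,0,0],[255,-0.008,0,0.0033,0,0,0],[255,-0.0077,0,0.0041,0,0,0],[255,-0.0077,0,0.0041,0,0,0],[255,-0.0072,0,0.005,0,0,0],[255,-0.0072,0,0.005,0,0,0],[255,-0.0067,0,0.0057,0,0,0],[255,-0.0067,0,0.0057,0,0,0]]'
python3 -m handwheel '[[255,-0.0061,0,0.0064,0,0,0],[255,-0.0061,0,0.0064,0,0,0],[255,-0.0054,0,0.007,0,0,0],[255,-0.0054,0,0.007,0,0,0],[255,-0.0046,0,0.0075,0,0,0],[255,-0.0046,0,0.0075,0,0,0],[255,-0.0038,0,0.008,0,0,0],[255,-0.0038,0,0.008,0,0,0]]'
python3 -m handwheel '[[255,-0.003,0,0.0083,0,0,0],[255,-0.003,0,0.0083,0,0,0],[255,-0.002,0,0.0086,0,0,0],[255,-0.002,0,0.0086,0,0,0],[255,-0.0011,0,0.0083,0,0,0],[255,-0.0011,0,0.0083,0,0,0],[255,-0.0004,0,0.0078,0,0,0],[255,-0.0004,0,0.0078,0,0,0]]'
python3 - <<'E'
from lid import *
s=bot.read_state();p,R=s["tool_pos"],Ro.from_quat(s["ee_rot"]);print(p,(R.inv()*ori(.35)).as_rotvec())
for t in(.2,.1,0): x=face(t,.165,.011*abs(np.sin(t-.35)));print(t,x,R.inv().apply(x-p))
print("down in tool",R.inv().apply([0,0,-1]))
a=snap("scene","s9");b=snap("top","t9")
cv2.imwrite("pics/v9.png",cv2.cvtColor(np.hstack([cv2.resize(a[130:370,200:520],(400,300)),cv2.resize(b[60:270,0:280],(400,300))]),cv2.COLOR_RGB2BGR))
E
```

```text
time_s: 23.55
tool_pos: [0.5936, 0.1539, 0.2722]
ee_rot: [0.726, 0.666, -0.126, 0.117]
wrist_force: [-0.0, 1.2, 1.0]
grip_width: -0.0001
finger_force: 0.7
time_s: 24.22
tool_pos: [0.5889, 0.0975, 0.2304]
ee_rot: [0.726, 0.666, -0.126, 0.117]
wrist_force: [0.9, 0.3, 1.5]
grip_width: -0.0001
finger_force: 0.6
time_s: 24.88
tool_pos: [0.586, 0.0634, 0.1726]
ee_rot: [0.726, 0.666, -0.126, 0.117]
wrist_force: [1.3, -0.4, 2.0]
grip_width: 0.0
finger_force: 0.5
[0.58597005 0.06344939 0.17257432] [ 0.00114268 -0.00451799 -0.00099938]
0.2 [0.58558416 0.0641741  0.17095296] [ 0.00119723 -0.0004487   0.0012916 ]
0.1 [0.58518565 0.05949707 0.15607045] [ 0.00182057 -0.00046717  0.01688434]
0 [0.58490614 0.05621662 0.14077188] [ 0.00390362 -0.000487    0.0323939 ]
down in tool [ 0.33864954 -0.00141485  0.94091152]
```

View pics/v9.png

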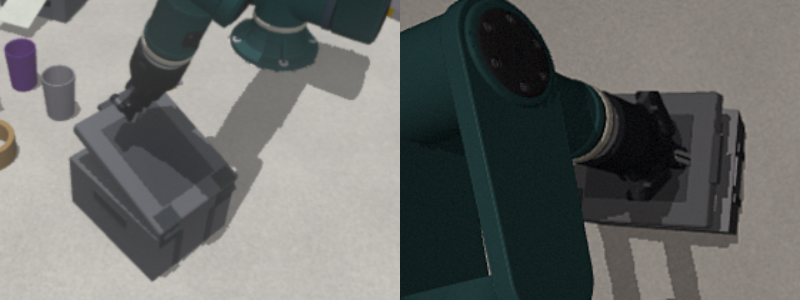

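The lid is at about 0.2 rad, following the fingers. I press it the last 3 cm.

```bash

python3 -m handwheel '[[255,0.0006,0,0.0075,0,0,0],[255,0.0006,0,0.0075,0,0,0],[255,0.0012,0,0.0065,0,0,0],[255,0.0012,0,0.0055,0,0,0],[255,0.001,0,0.003,0,0,0],[255,0,0,0,0,0,0]]'
python3 -m handwheel '[[255,0.0007,0,0.002,0,0,0],[255,0,0,0,0,0,0]]'
python3 -m handwheel '[[255,0.0007,0,0.002,0,0,0],[255,0,0,0,0,0,0]]'
python3 -m handwheel '[[255,0.0007,0,0.002,0,0,0],[255,0,0,0,0,0,0]]'
```

```text
time_s: 25.48
tool_pos: [0.585, 0.058, 0.1422]
ee_rot: [0.726, 0.666, -0.127, 0.116]
wrist_force: [-0.3, 0.4, 0.6]
grip_width: 0.0001
finger_force: 0.0
time_s: 25.65
tool_pos: [0.5856, 0.0581, 0.1413]
ee_rot: [0.726, 0.666, -0.126, 0.117]
wrist_force: [-0.0, 0.1, -0.9]
grip_width: 0.0001
finger_force: 0.0
time_s: 25.82
tool_pos: [0.5858, 0.058, 0.1394]
ee_rot: [0.726, 0.666, -0.126, 0.117]
wrist_force: [0.9, 0.4, 0.5]
grip_width: 0.0003
finger_force: 0.3
time_s: 25.98
tool_pos: [0.5857, 0.0579, 0.1371]
ee_rot: [0.726, 0.666, -0.126, 0.117]
wrist_force: [1.7, -0.0, 0.9]
grip_width: -0.0001
finger_force: 0.4
```

```bash

python3 -m handwheel '[[255,0.0007,0,0.002,0,0,0],[255,0,0,0,0,0,0]]'
python3 -m handwheel '[[255,0.0007,0,0.002,0,0,0],[255,0,0,0,0,0,0]]'
python3 -m handwheel '[[255,0.0004,0,0.001,0,0,0],[255,0,0,0,0,0,0]]'
```

```text
time_s: 26.15
tool_pos: [0.5856, 0.0579, 0.1348]
ee_rot: [0.726, 0.666, -0.126, 0.117]
wrist_force: [0.1, -0.3, 0.5]
grip_width: -0.0001
finger_force: 0.3
time_s: 26.32
tool_pos: [0.5855, 0.0578, 0.1326]
ee_rot: [0.726, 0.666, -0.126, 0.117]
wrist_force: [0.1, -1.1, -0.1]
grip_width: 0.0002
finger_force: 0.3
time_s: 26.48
tool_pos: [0.5855, 0.0579, 0.1317]
ee_rot: [0.726, 0.666, -0.126, 0.117]
wrist_force: [-0.4, -0.5, -0.7]
grip_width: 0.0001
finger_force: 0.2
```

```bash

python3 -m handwheel '[[255,0.0007,0,0.002,0,0,0],[255,0,0,0,0,0,0]]'
python3 -m handwheel '[[255,0.0007,0,0.002,0,0,0],[255,0,0,0,0,0,0]]'
python3 - <<'E'
from lid import *
a=snap("scene","s10");b=snap("top","t10");w=snap("wrist","w10")
cv2.imwrite("pics/v10.png",cv2.cvtColor(np.hstack([cv2.resize(a[180:340,230:400],(425,400)),cv2.resize(w,(375,400))]),cv2.COLOR_RGB2BGR))
for c in("scene","top"): print([(r["conf"],px(r["position"])) for r in cams.tip_of(c,"lid_edge")][:2])
for t in (.1,.05,0): print(t,proj("scene",face(t,.205)),proj("top",face(t,.205)))
E
```

```text
time_s: 26.65
tool_pos: [0.5855, 0.0579, 0.1294]
ee_rot: [0.726, 0.666, -0.126, 0.117]
wrist_force: [1.1, -0.6, 0.5]
grip_width: -0.0001
finger_force: 0.3
time_s: 26.82
tool_pos: [0.5855, 0.0579, 0.1273]
ee_rot: [0.726, 0.666, -0.126, 0.117]
wrist_force: [0.6, -0.3, 0.9]
grip_width: -0.0002
finger_force: 0.3
[(0.98, array([286.216, 225.708])), (0.75, array([192.192, 250.194]))]
[(0.86, array([227.584, 177.702]))]
0.1 [287.71754616 223.20161978] [228.11187236 175.57969378]
0.05 [287.13802514 226.23350418] [229.72204678 176.48410349]
0 [286.72178056 229.37001874] [231.02906508 177.35281277]
```

View pics/v10.png

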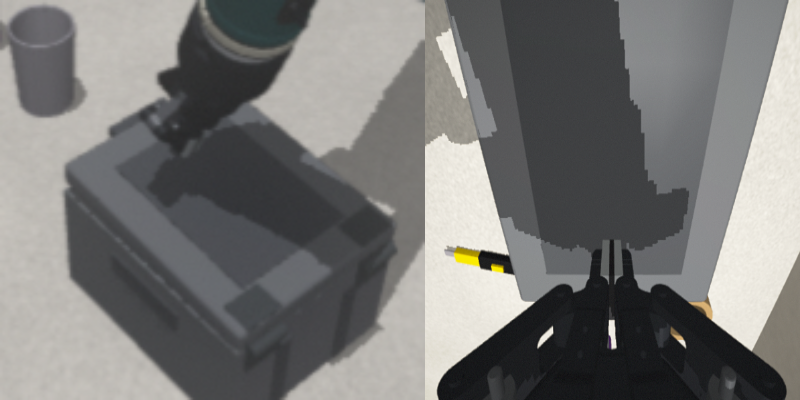

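The lid is nearly shut (a thin gap at its free edge, network edge at scene (286,226) ≈ 0.05 rad); the fingertips press in a recessed panel, hence the lower TCP. I continue until it resists.

```bash

python3 -m handwheel '[[255,0.0007,0,0.002,0,0,0],[255,0,0,0,0,0,0]]'
python3 -m handwheel '[[255,0.0007,0,0.002,0,0,0],[255,0,0,0,0,0,0]]'
python3 -m handwheel '[[255,0.0007,0,0.002,0,0,0],[255,0,0,0,0,0,0]]'
```

```text
time_s: 27.23
tool_pos: [0.5856, 0.0578, 0.1253]
ee_rot: [0.726, 0.666, -0.126, 0.117]
wrist_force: [0.0, 0.1, 0.5]
grip_width: -0.0003
finger_force: 0.3
time_s: 27.4
tool_pos: [0.5856, 0.0578, 0.1232]
ee_rot: [0.726, 0.666, -0.126, 0.117]
wrist_force: [-0.5, 0.5, 0.4]
grip_width: -0.0003
finger_force: 0.3
time_s: 27.57
tool_pos: [0.5856, 0.0578, 0.121]
ee_rot: [0.726, 0.666, -0.126, 0.117]
wrist_force: [0.7, -0.2, 0.5]
grip_width: 0.0002
finger_force: 0.3
```

```bash
python3 - <<'E'
from lid import *
snap("scene","s11");snap("top","t11")
for c in("scene","top"): print([(r["conf"],px(r["position"])) for r in cams.tip_of(c,"lid_edge")][:2])
E
```

```text
[(0.73, array([287.224, 227.682]))]
[(0.81, array([229.376, 178.794]))]
```

```bash

python3 -m handwheel '[[255,0.0007,0,0.002,0,0,0],[255,0,0,0,0,0,0]]'
python3 -m handwheel '[[255,0.0007,0,0.002,0,0,0],[255,0,0,0,0,0,0]]'
python3 -m handwheel '[[255,0.0004,0,0.001,0,0,0],[255,0,0,0,0,0,0]]'
python3 -m handwheel '[[255,0.0004,0,0.001,0,0,0],[255,0,0,0,0,0,0]]'
```

```text
time_s: 27.93
tool_pos: [0.5857, 0.0577, 0.1192]
ee_rot: [0.726, 0.666, -0.126, 0.117]
wrist_force: [-0.1, -0.4, 1.3]
grip_width: 0.0004
finger_force: 0.4
time_s: 28.1
tool_pos: [0.5858, 0.0577, 0.119]
ee_rot: [0.726, 0.666, -0.126, 0.117]
wrist_force: [-2.9, -0.3, 5.3]
grip_width: -0.0
finger_force: 2.8
time_s: 28.27
tool_pos: [0.5859, 0.0577, 0.1188]
ee_rot: [0.726, 0.666, -0.126, 0.118]
wrist_force: [-3.6, -0.1, 7.8]
grip_width: -0.0002
finger_force: 4.4
time_s: 28.43
tool_pos: [0.5859, 0.0577, 0.1187]
ee_rot: [0.726, 0.666, -0.125, 0.118]
wrist_force: [-4.1, 1.2, 11.6]
grip_width: 0.0002
finger_force: 5.8
```

The stop is reached: position steady, force rising. I retract along the tool and check.

```bash

python3 -m handwheel '[[255,0,0,-0.006,0,0,0],[255,0,0,-0.02,0,0,0],[255,0,0,-0.03,0,0,0],[255,0,0,-0.03,0,0,0],[255,0,0,-0.03,0,0,0],[255,0,0,0,0,0,0]]'
python3 - <<'E'
from lid import *
snap("scene","s12");snap("top","t12")
for n in("lid_edge","cup_rim","cup"):
  for c in("scene","top"): print(n,c,[(round(r["conf"],2),px(r["position"]).round(1)) for r in cams.tip_of(c,n)][:3])
print("exp",[[proj(c,face(t,.205)).round(1) for t in(.04,0)] for c in("scene","top")])
E
```

```text
time_s: 28.93
tool_pos: [0.5914, 0.0992, 0.2312]
ee_rot: [0.726, 0.666, -0.121, 0.12]
wrist_force: [0.9, -0.9, 1.2]
grip_width: -0.0003
finger_force: 0.0
lid_edge scene [(0.62, array([288.5, 232.4]))]
lid_edge top [(0.73, array([231.3, 179.2]))]
cup_rim scene [(0.88, array([214.9, 168.3])), (0.86, array([247.9, 190.1]))]
cup_rim top [(0.86, array([330.3, 207.2])), (0.74, array([400.1, 209.8]))]
cup scene [(0.96, array([217.8, 196.6])), (0.85, array([249. , 219.1]))]
cup top [(0.92, array([327.5, 211.3])), (0.76, array([386.4, 212.4]))]
exp [[array([287. , 226.9]), array([286.7, 229.4])], [array([230. , 176.7]), array([231. , 177.4])]]
```

The lid edge sits at its shut position and the beaker is upright where it was.

```bash
python3 -c "
from workcell import ticket
print(ticket.finish_job())"
```

```text
the job is handed in; nothing more can be done
None
```

I handed the job in at about 29 s of the 70 s allowed: all eight canisters are in the well, the empty beaker is upright on the bench, the lid is pressed gently to its stop, and the arm is clear; the hand-in returned no verdict.

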